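# Open the pinch-lid box and take out the egg cup

## Task

Open the grey storage box: squeeze the two spring buttons on the lid's grip together to free its catches, lift the lid off and lay it flat, right way up, on the middle of the chopping board. Then take the egg cup out of the box and stand it upright on the middle of the cork coaster; leave the other things in the box and do not knock over the egg cup or the shaker behind the coaster. Set both down before you let go, do not drop them.

Things in the scene. Friction and masses are not known exactly. Their poses are not given: they have to be found in the camera images.
- storage_box: Grey open-topped storage box that cannot be moved on the worktop, 222 (its x) x 150 (its y) x 85 mm high, inside 212 x 140 mm, walls 5 mm, floor 5 mm thick. It lies crosswise, its x axis pointing roughly left. Origin: centre of its underside, z up. In the middle of each long wall (at y = +/-70 to 75 mm) a window 36 mm long, 68 to 78 mm above the worktop takes a catch of the lid.
- lid: Wooden lid, 0.32 kg, plate 226 (its x) x 154 (its y) mm, at the start locked on the box, axes along the box's. Origin: centre of its skirt's lower edge (67 mm above the worktop when closed), z up. Skirt 208 x 136 mm, 18 mm deep, drops into the box with 2 mm play. Plate 18 to 24 mm above the origin. Put down, it stands on its skirt.
- lid_grip (a point): Midpoint between the lid's two buttons, 52 mm above the lid's origin, 28 mm above the plate. The grip there is 72 mm long (x), 30 mm wide (y), its top 18 mm higher. A steel button, 44 long (x) and 28 mm high, stands out of its +y and its -y side: 54 mm over both faces at rest, 36 mm with both home. The lid can be lifted and carried by the same pinch.
- button_left_face (a point): Centre of the outer face of the button on the lid's +y side, 27 mm from point lid_grip at rest; it moves with the button. Each button draws in a catch bar that reaches through the box's long wall on its own side: with both pressed 6 mm or more the lid lifts straight up freely; with either one out it stays locked.
- button_right_face (a point): Centre of the outer face of the button on the lid's -y side, 27 mm from point lid_grip at rest; it moves with the button.
- button_left (a joint): Travel of the +y button towards the middle, m: 0 out, 0.009 fully pressed. A spring returns it: 4 N to start it, 8.5 N fully pressed.
- button_right (a joint): The same for the -y button.
- board: Wooden chopping board that cannot be moved, 200 (its x) x 220 (its y) x 16 mm, bare, to the left or the right of the box. Origin: centre of its underside.
- egg_cup: White china egg cup, 61 mm high, 48 mm across the rim, 44 mm foot, 0.07 kg, standing upright in the box among other things. Origin: centre of its foot (5 mm above the worktop in the box), z up. Its upper band, 44 to 61 mm above the foot, is nearly straight and can be gripped across.
- coaster: Round cork coaster, 97 mm across, 8 mm thick, fixed to the worktop on the other side of the box from the board. Origin: centre of its underside.
- blue_bowl: Small blue bowl, 69 mm across, 31 mm high, loose in the box; stays there. Origin: centre of its foot.
- star_cutter: Star-shaped tin biscuit cutter, 63 x 60 x 22 mm, loose in the box; stays there. Origin: centre of its lower edge.
- salt_mill: Glass shaker with a grey top, 44 mm across, 90 mm high, loose, upright 140 mm beyond the coaster's middle (a teaspoon lies between them). Origin: centre of its foot, z up.
Mind the look-alikes: they are no part of the job. There is more than one size of the coaster; the one meant has the size given above.

How it is judged:
By the outcome, as a careful person would: the job done as asked, in the order asked, and still so for the second after the job is handed in, with the robot touching nothing.
It also fails if it takes over 54 s, if anything falls off the work surface, if the arm or the gripper's body presses on something with over 40 N, if the wrist force passes 120 N, or if a joint passes its speed limit or range.

## Robot

A 7-joint arm with a two-finger parallel gripper is mounted at the origin on a cart in front of the work surface, level with it; the furniture and walls round the work are solid. World frame = base frame: x ahead of the robot, y to its left, z up, the work surface at z = 0. Lengths are in mm, angles in degrees, forces in N, time in s.
With the tool pointing down it reaches from about 400 to 900 mm from the base axis. Payload 5.5 kg.
Tool frame: the origin (TCP) lies between the finger pads; the fingertips stand 22 mm ahead of it and the grasp point (between the pads) lies 3 mm ahead of it; z points along the fingers, y is the line along which they close (so a half turn about z gives the same grasp; the last joint's range is limited). The gripper opens to 92 mm and grips with 3 to 60 N. Pads are 19 mm wide; open, the fingers measure 130 mm over their backs; the gripper's body (75 mm by 190 mm) begins 47 mm behind the grasp point.
Start: joints at [-51.326, 28.699, -24.465, 88.831, 12.651, 65.22, -12.049], TCP at [260.133, 595.676, 248.729] pointing down, gripper open.
Joint ranges: [-164.97, 164.97], [-17.58, 116.51], [-87.97, 89.64], [11.32, 138.91], [-80.73, 260.73], [10.89, 115.49], [-147.41, 147.41]. Speed limits (degrees/s): [147.25, 147.25, 180, 180, 180, 180, 180].

## Interface

Orientations are given as a 3x3 rotation matrix whose columns are the frame's x, y, z axes.
In Python, from station import arm, claw, kinematics, imaging, ticket, telemetry gives the robot as it stands. The module is installed in compiled form; this text tells all that it offers. Calls block until the motion is done:
- arm.movep(position, orientation): joint-space move of the TCP to a pose.
- arm.move_straight(position, rotation=None, vel=150, threshold=None): straight line of the TCP; rotation=None keeps the orientation; vel is the mean speed in mm/s. With threshold (N) it stops when the force on the tool has changed by that much, and returns True; else False.
- arm.goto_joints(angles): joint-space move.
- claw.gripper_to(opening): finger opening in mm; the grip force is fixed at half the most; returns when the fingers have stopped.
- arm.wait(seconds).
- kinematics.ik(position, orientation): joint angles nearest the present ones, or None.
- imaging.capture(name): name is "side" or "top" or "wrist"; returns the picture (480x640x3 uint8, red, green, blue); there is no depth.
- imaging.camera_info(name): a dict with "fx", "fy", "cx", "cy" (pixels), "R" (3x3) and "t" (3): a world point X has camera coordinates R X + t. Camera axes: x right, y down, z forward; pixel columns grow to the right and rows downward; lengths in mm; the calibration is good to about 2 mm. A picture is of the moment at which its call begins: read the wrist's pose just before it. camera_info takes no time and is no camera call; for the wrist camera it gives the pose at the moment of the call.
A pose or a line that the arm cannot do raises arm.IKError and nothing moves.
- ticket.job_done(): hands the job in; it is judged then, once.
Readings, each from a call of its own:
- telemetry.get_clock(): time.
- telemetry.get_joint_positions(): joint angles.
- telemetry.get_dq(): joint speeds.
- telemetry.get_tau(): joint torques, N m.
- telemetry.get_eef_pos(): TCP position.
- telemetry.get_orientation(): TCP orientation.
- telemetry.get_contact_force(): force on the tool from outside, world axes, zero at the start.
- telemetry.get_ft_torque(): the same for the moment, N m.
- telemetry.get_opening(): finger opening in mm.
- telemetry.get_gripper_force(): force on a finger pad.
Only numpy, scipy, OpenCV 4.12 (cv2) and the standard library are available. Lean on these libraries where they do the work, as an engineer would, in place of code of your own. Each camera call takes 0.05 s, during which the arm holds its last target. There are 200 camera calls.

## Working session

There is one attempt and no reset: what is moved stays moved. The work goes in short steps, each a Python script; the robot and the scene stay as the last script left them, time stands still between calls to the robot, and variables do not carry over. Pictures are saved under pics/ and viewed, at most 10 in all, crops included, and the job is handed in when it is done.

```bash
mkdir -p pics; python3 - <<'E'
from station import imaging,telemetry
import cv2,numpy as np
for n in("top","side"):
    im=imaging.capture(n); cv2.imwrite(f"pics/{n}0.png",im[:,:,::-1])
    c=imaging.camera_info(n); print(n,c["fx"],c["fy"],c["cx"],c["cy"],np.round(c["R"],3).tolist(),np.round(c["t"],1))
print(telemetry.get_clock())
E
```

```text
top 559.9517703716692 559.9517703716692 320.34593172890743 235.783088359426 [[-0.007, -1.0, -0.011], [-0.999, 0.007, -0.048], [0.048, 0.011, -0.999]] [ -12.9  510.1 1432.5]
side 620.8008626039266 620.8008626039266 306.8125770606044 227.8538931364715 [[0.825, -0.565, 0.019], [-0.204, -0.329, -0.922], [0.527, 0.756, -0.387]] [-440.6  196.6 1130.5]
0.1
```

View pics/top0.png

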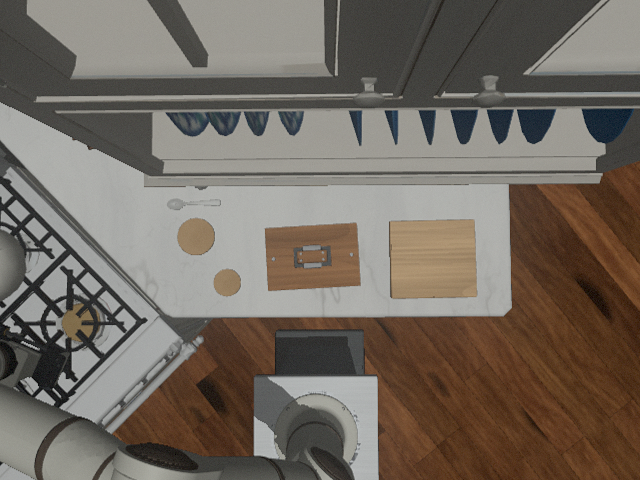

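View pics/side0.png

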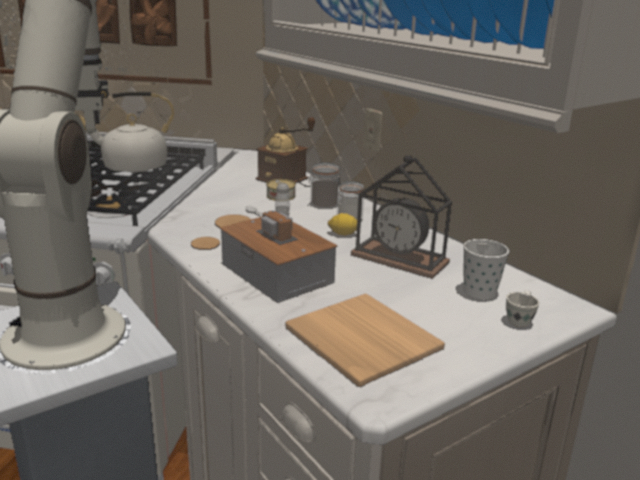

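```bash
cat > h.py <<'E'
import numpy as np,cv2
from station import arm,claw,kinematics,imaging,ticket,telemetry
def px2w(c,u,v,z):
    R,t=np.array(c["R"]),np.array(c["t"]); d=R.T@[(u-c["cx"])/c["fx"],(v-c["cy"])/c["fy"],1]; o=-R.T@t
    return o+d*(z-o[2])/d[2]
def w2px(c,X):
    p=np.array(c["R"])@np.array(X)+np.array(c["t"]); return c["fx"]*p[0]/p[2]+c["cx"],c["fy"]*p[1]/p[2]+c["cy"]
def down(a):  # tool pointing down, tool y axis at angle a (deg) in the world xy plane
    a=np.radians(a); y=np.array([np.cos(a),np.sin(a),0]); z=np.array([0,0,-1.]); return np.c_[np.cross(y,z),y,z]
E
python3 - <<'E'
from h import *
im=cv2.imread("pics/top0.png"); c=imaging.camera_info("top")
cv2.imwrite("pics/crop0.png",cv2.resize(im[185:320,155:355],None,fx=4,fy=4,interpolation=cv2.INTER_CUBIC))
for n,p,z in(("coasterB",(196,236.5),8),("coasterS",(227,282.5),8),("board",(433,258.5),16),("lid",(312.5,257),91),("front edge",(300,317),0),("spoon",(195,203),0)): print(n,px2w(c,*p,z).round(1))
print("board corners",[px2w(c,*p,16).round(0)[:2].tolist() for p in((389.5,221),(475.5,219),(477,296.5),(391,298))])
w=imaging.camera_info("wrist");T=telemetry.get_orientation();print(np.round(T,3).tolist());R=np.array(w["R"]);cam=-R.T@w["t"];print("cam in tool",(np.array(T).T@(cam-telemetry.get_eef_pos())).round(1),(R@T).round(3).tolist(),w["fx"])
E
```

```text
coasterB [510.6 306.2   8. ]
coasterS [391.1 225.5   8. ]
board [ 449.5 -304.8   16. ]
lid [454.6   2.2  91. ]
front edge [300.8  37.7   0. ]
spoon [598.8 311.1   0. ]
board corners [[547.0, -195.0], [550.0, -415.0], [352.0, -415.0], [349.0, -196.0]]
[[-0.916, 0.4, -0.001], [0.4, 0.916, -0.002], [0.0, -0.002, -1.0]]
cam in tool [  77.8   -0.4 -135.1] [[-0.0, 1.0, 0.0], [-0.958, 0.0, -0.285], [-0.285, -0.0, 0.958]] 415.2965873391099
```

View pics/crop0.png

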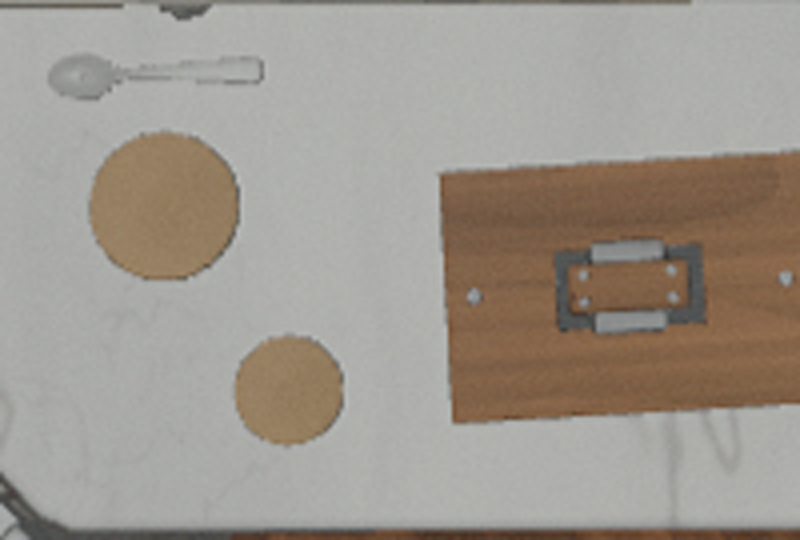

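The coaster could be either of two discs: (196,236), about 38 px or 96 mm across, or (227,282), about 27 px or 69 mm. I'm taking the big one at (196,236). The crop shows the grip's two steel buttons at (312,247) and (313,265), with the box yawed about 3.7°.

```bash
python3 - <<'E'
from h import *
c=imaging.camera_info("top")
g=px2w(c,312.2,256.8,133); e1=px2w(c,265,228.5,91);e2=px2w(c,357,222.5,91);e3=px2w(c,268.5,290.5,91);e4=px2w(c,360,285,91)
print(g,[e.round(0) for e in(e1,e2,e3,e4)]); d=(e1+e3-e2-e4)/2; yaw=np.degrees(np.arctan2(d[1],d[0])); print("lid yaw",yaw, (e1+e2+e3+e4)/4)
a=yaw-90
for k in(a,a+180):
    for p,b in(((g[0],g[1],250),k),((449.5,-304.8,71),k-a),((510,306,60),k),((510,306,60),k-90)):
        q=kinematics.ik(np.array(p),down(b)); print(round(b,1),None if q is None else np.round(q,0))
arm.movep(np.array([g[0],g[1],250]),down(a))
w=imaging.camera_info("wrist"); im=imaging.capture("wrist"); cv2.imwrite("pics/w1.png",im[:,:,::-1]); np.save("w1.npy",w,allow_pickle=True)
print(telemetry.get_clock(),telemetry.get_eef_pos())
E
```

```text
[454.61293438   1.85796209 133.        ] [array([525., 118.,  91.]), array([ 538., -107.,   91.]), array([374., 110.,  91.]), array([ 386., -113.,   91.])]
lid yaw 93.2028070624629 [455.70010666   1.97517698  91.        ]
3.2 [ -7.   7.   3. 116.  -0.  57.   0.]
0.0 [  7.  34.  31. 113. -26.  41.  54.]
3.2 [-28.  35.  -7. 105.   6.  41. -36.]
-86.8 [ -42.   35.   11.  105.   -9.   40. -113.]
183.2 [ -72.   31.   89.  118.  -35.   66. -144.]
180.0 [ -15.   51.   65.  113.  -57.   56. -101.]
183.2 [ -4.  42. -40. 104.  35.  48. 122.]
93.2 [-17.  37. -22. 104.  19.  43.  44.]
2.3833 [454.86850907   3.03357763 249.93685268]
```

View pics/w1.png

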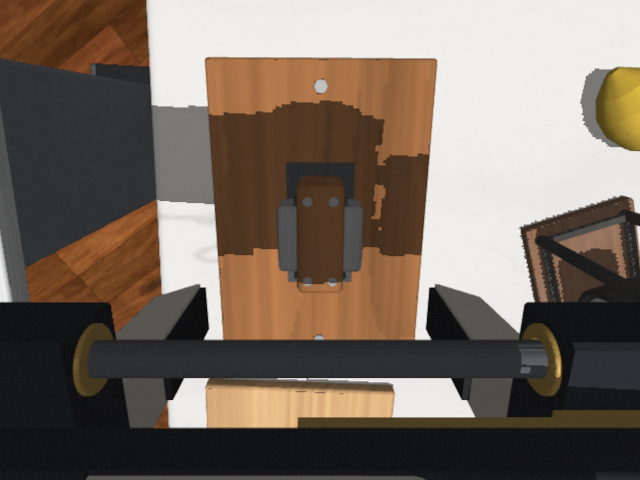

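The wrist view shows the grip square to the fingers: button outer edges at columns 279 and 361, top rivets at rows 202 and 282. I'll compute the offset, squeeze and lift.

```bash
python3 - <<'E'
from h import *
w=np.load("w1.npy",allow_pickle=True).item()
g=(px2w(w,307,202,137)+px2w(w,333,202,137)+px2w(w,307,282,137)+px2w(w,332,282,137))/4
r1=px2w(w,320.5,86,92);r2=px2w(w,319,338,92);d=r1-r2;yaw=np.degrees(np.arctan2(d[1],d[0]))
print("grip",g,"lid mid",(r1+r2)/2,"yaw",yaw,telemetry.get_contact_force().round(1))
a=yaw-90; p=g.copy(); p[:2]=(g[:2]+(r1+r2)[:2]/2)/2; print(p,a)
np.save("lid.npy",[p[0],p[1],a])
p[2]=124; arm.movep(np.r_[p[:2],180],down(a)); arm.move_straight(p,vel=100,threshold=15)
print(telemetry.get_eef_pos(),telemetry.get_contact_force().round(1)); claw.gripper_to(30); print("open",telemetry.get_opening(),telemetry.get_gripper_force(),telemetry.get_contact_force().round(1))
if 30<telemetry.get_opening()<40:
    print(arm.move_straight(p+[0,0,25],vel=60,threshold=25)); print(telemetry.get_eef_pos(),telemetry.get_contact_force().round(1),telemetry.get_opening())
im=imaging.capture("side"); cv2.imwrite("pics/s2.png",im[100:360,150:550,::-1]); print(telemetry.get_clock())
E
```

```text
grip [455.87890066   3.48169047 137.        ] lid mid [456.02290365   4.79171207  92.        ] yaw 93.11490718726304 [ 0.   0.7 -1.3]
[455.95090215   4.13670127 137.        ] 3.114907187263043
[456.76373013   4.16478538 124.84621162] [ 0.6 -0.6 -0. ]
open 34.8080026898543 30.000305771827698 [-1.  -0.7  5.8]
False
[455.85049017   4.13606864 149.17988741] [-0.4  0.5 -3.4] 35.0866091301848
5.025
```

View pics/s2.png

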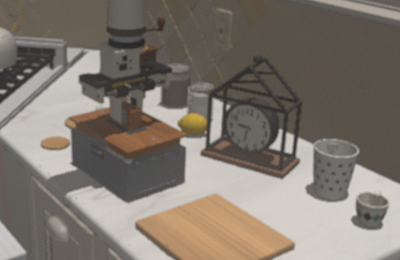

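The lid is free: it's up 25 mm, level, carrying 3.4 N. Next I'll carry it to the board.

```bash
python3 - <<'E'
from h import *
x,y,a=np.load("lid.npy"); B=np.array([450.5,-304.,0])
arm.move_straight(np.array([x,y,185]),vel=150)
arm.move_straight(B+[0,0,150],down(.4),vel=250)
arm.move_straight(B+[0,0,84],vel=150); arm.wait(.1)
print(telemetry.get_eef_pos(),telemetry.get_opening(),telemetry.get_contact_force().round(1))
print(arm.move_straight(B+[0,0,68],vel=25,threshold=4))
print(telemetry.get_eef_pos(),telemetry.get_contact_force().round(1))
c=imaging.capture("top"); cv2.imwrite("pics/t3.png",cv2.resize(c[190:320,300:500,::-1],None,fx=4,fy=4))
w=imaging.capture("side"); cv2.imwrite("pics/s3.png",w[190:400,200:500,::-1]); print(telemetry.get_clock())
E
```

```text
[ 451.58785755 -304.43543831   85.23793873] 34.42566069436979 [ 0.3 -0.9 -3. ]
True
[ 450.76488497 -304.14558228   73.35679727] [-1.1  0.4  6.3]
8.0833
```

View pics/s3.png

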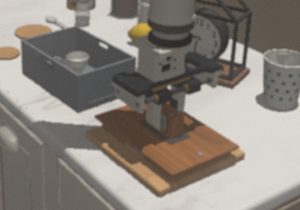

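Contact came at 73.4 mm, where I expected it, so the lid is standing flat on the board. I'll release and look into the box.

```bash
python3 - <<'E'
from h import *
claw.gripper_to(90); p=telemetry.get_eef_pos(); 
arm.move_straight(np.array([450.5,-304,200]),vel=200)
arm.movep(np.array([456,-30,285]),down(3.1))
arm.wait(.2)
w=imaging.camera_info("wrist"); im=imaging.capture("wrist"); cv2.imwrite("pics/w4.png",im[:,:,::-1]); np.save("w4.npy",w,allow_pickle=True)
t=imaging.capture("top"); cv2.imwrite("pics/t4.png",cv2.resize(t[195:325,380:490,::-1],None,fx=4,fy=4,interpolation=cv2.INTER_CUBIC)); print(telemetry.get_clock())
E
```

```text
11.2917
```

View pics/w4.png

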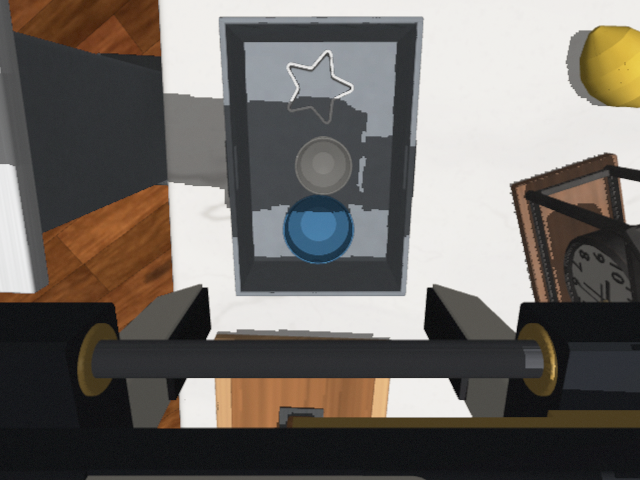

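View pics/t4.png

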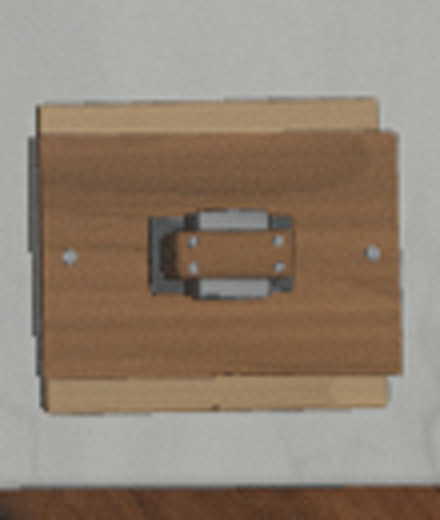

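The lid sits central and flat on the board. In the wrist view the egg cup rim is centred at (323.5,166), columns 295–352 and rows 137–195. The bowl (319,229) and star (320,86) are clear of a grasp across the box.

```bash
python3 - <<'E'
from h import *
w=np.load("w4.npy",allow_pickle=True).item()
L=[px2w(w,u,v,66) for u,v in((295,166),(352,166),(323.5,137),(323.5,195))]; g=sum(L)/4
print("cup",g,np.linalg.norm(L[0]-L[1]),np.linalg.norm(L[2]-L[3]),"bowl",px2w(w,319,229,36))
R=down(3.1); np.save("cup.npy",g)
arm.movep(np.r_[g[:2],150],R); claw.gripper_to(74)
print(arm.move_straight(np.r_[g[:2],61.5],vel=80,threshold=8)); arm.wait(.1)
print(telemetry.get_eef_pos(),telemetry.get_contact_force().round(1)); claw.gripper_to(40); print(telemetry.get_opening(),telemetry.get_gripper_force(),telemetry.get_eef_pos(),telemetry.get_contact_force().round(1))
if telemetry.get_opening()>43:
    arm.move_straight(np.r_[g[:2],190],vel=80); print(telemetry.get_opening(),telemetry.get_contact_force().round(1))
    arm.move_straight(np.array([510,235,200]),R,vel=200); arm.wait(.2)
    w=imaging.camera_info("wrist"); im=imaging.capture("wrist"); cv2.imwrite("pics/w5.png",im[:,:,::-1]); np.save("w5.npy",w,allow_pickle=True)
print(telemetry.get_clock())
E
```

```text
cup [458.57469423   4.32972375  66.        ] 48.13101353222723 48.5909578365693 bowl [458.20617521 -58.85892846  36.        ]
False
[459.06113895   4.34627664  62.02944055] [-0.3  0.   0.1]
46.35072175314663 30.000042943338485 [458.7073425    4.36021173  61.55779473] [ 0.3 -0.   1. ]
46.12796744200148 [ 0.1 -0.2 -0.8]
17.6917
```

View pics/w5.png

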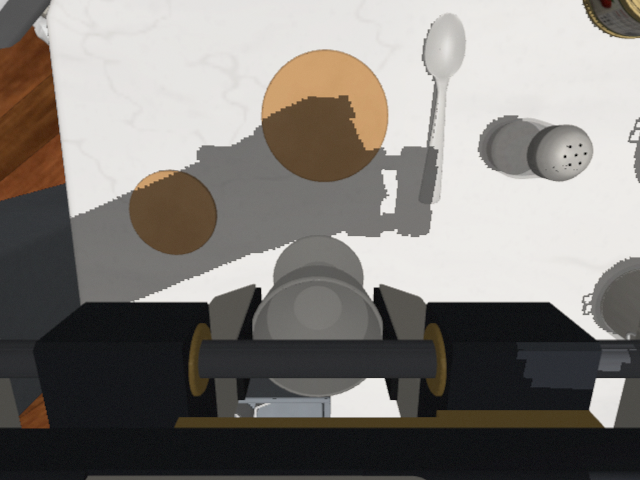

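The cup is held upright. The coaster shows at (325,116), columns 262–388 and rows 50–182, with the shaker well clear at (560,152). Next I'll place the cup.

```bash
python3 - <<'E'
from h import *
w=np.load("w5.npy",allow_pickle=True).item()
L=[px2w(w,u,v,8) for u,v in((262,115),(388,115),(325,50),(325,182))]; g=sum(L)/4
print("coaster",g,np.linalg.norm(L[0]-L[1]),np.linalg.norm(L[2]-L[3]))
p=(g[:2]+np.array([510.6,306.2])+[1,2])/2 if 0 else g[:2]*.7+np.array([511.1,307.2])*.3
print(p); R=down(3.1)
arm.move_straight(np.r_[p,120],R,vel=120); arm.move_straight(np.r_[p,75],vel=80); arm.wait(.2)
print(telemetry.get_eef_pos(),arm.move_straight(np.r_[p,60],vel=15,threshold=2)); print(telemetry.get_eef_pos(),telemetry.get_contact_force().round(1))
z=telemetry.get_eef_pos()[2]
if 62<z<67.5:
    claw.gripper_to(72); arm.wait(.2); arm.move_straight(np.r_[p,150],vel=80); arm.movep(np.array([p[0],p[1]-70,220]),R); arm.wait(.2)
    im=imaging.capture("wrist"); t=imaging.capture("side"); cv2.imwrite("pics/w6.png",np.hstack([im[:300,100:500,::-1],cv2.resize(t[150:300,180:380,::-1],(400,300))]))
print(telemetry.get_clock())
E
```

```text
coaster [511.4155641 309.7022499   8.       ] 95.14230799570521 95.83098500462465
[511.32089487 308.95157493]
[511.72287846 309.24708982  75.60276533] True
[511.29383041 309.05987566  64.53850302] [-0.3  1.4  4.2]
23.2167
```

View pics/w6.png

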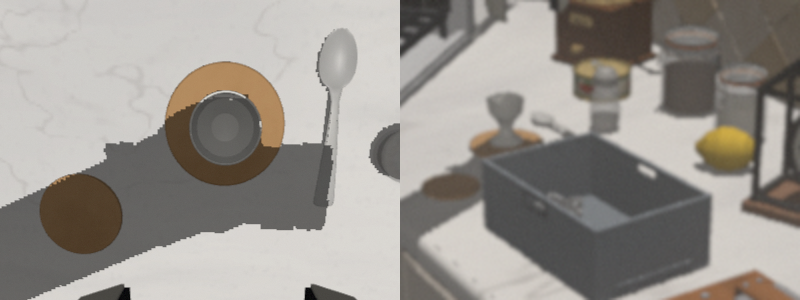

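The egg cup stands upright in the middle of the coaster, the shaker is upright, and the lid is on the board.

```bash
python3 -c "
from station import ticket
print(ticket.job_done())"
```

```text
the job is handed in; nothing more can be done
None
```

I handed the job in at about 23 s on the robot's clock: the lid lies flat in the middle of the board, and the egg cup stands upright in the middle of the 97 mm coaster, with the shaker still upright and the bowl and star cutter left in the box.

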